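# Line up the microscope objectives by height

### The arm

A 6-joint arm with a two-finger parallel gripper is mounted at the origin on the work surface. World frame = base frame: x ahead of the robot, y to its left, z up, the work surface at z = 0. Lengths are in m, angles in rad, forces in N, time in s.
With the tool pointing down it reaches from about 0.3 to 0.775 m from the base axis. Payload 14.6 kg.
Tool frame: the origin (TCP) lies midway between the tips of the shut fingers; the grasp point (between the pads) lies hold_point_z behind it (hold_point_z is the distance from the TCP to the grasp point, in m); z points along the fingers, y is the direction in which the jaws open and shut (so a half turn about z gives the same grasp; the last joint's range is limited). The gripper opens to 85 mm and grips with 20 to 120 N. Pads are 22 mm wide; open, the fingers measure 114 mm over their backs; the gripper's body (76 mm by 85 mm) begins 54 mm behind the grasp point. The pads swing forward as they close: fully open they stand 13 mm farther back than shut.
Start: joints at [1.099, 0.3, 1.521, -0, 1.321, -0.067], TCP at [0.217, 0.506, 0.231] pointing down, gripper open.
Joint ranges: [-3.03, 3.03], [-0.79, 2.21], [0.23, 2.52], [-1.04, 4.18], [0, 3.07], [-2.55, 2.55]. Speed limits (rad/s): [2.22, 2.22, 2.57, 3.14, 3.14, 3.14].

### API

Orientations are given as a unit quaternion [w, x, y, z].
In Python, from plant import state, capture, calibration, finish_job, spot_in, place_of, hold_point_z gives the robot as it stands.
- The arm moves only by the tool send_rows, never from a script. Its argument "steps" is a list that holds one entry, the list of rows, each a list of 6 numbers: the shift along the tool's x, y, z in mm, then the turn, a rotation vector about the tool's x, y, z in rad. A call has 1 to 5 rows; each row shifts and turns the commanded pose from where the row before left it, along the tool's axes as they then stand; what a row does not reach is not made up. A row lasts 1/8 s, in which the tool goes at most 62.5 mm and 10.7 degrees, less where a joint would pass 70% of its speed; a pose out of reach is approached as far as the arm can. A call with a gripper value outside its range is refused whole. "jaw" is the opening in per cent of the stroke, from 0 (shut) to 100 (fully open), set as the call begins (left out, the last holds). The fingers move at their own pace and stop on an object; "squeeze" is the grip in N (left out, the last holds). Time passes only in rows, so rows that do not move let the fingers close. It gives the time, the measured TCP pose, the force and the opening at its end, in the units of the state.
- state(): the state, without advancing time (a new reading comes with each control period).
- capture(name): name is "scene" or "top"; returns the picture (384x512x3 uint8, blue, green, red); there is no depth.
- calibration(name): a dict with "mtx" (3x3 intrinsics, pixels), "dist" ([k1, k2, p1, p2, k3] as OpenCV has them; the pictures are not rectified), "rvec" (rotation vector, rad) and "tvec" (3), from world to camera coordinates, as OpenCV has them. Camera axes: x right, y down, z forward; pixel columns grow to the right and rows downward; lengths in m; the calibration is good to about 2 mm. A picture is of the moment at which its call begins. calibration takes no time and is no camera call.
- finish_job(): hands the job in, once; it reports no verdict.
Trained networks look in the newest picture that a camera, given by its name, has taken for a name from the list of things; names that differ only in an ending like _2 or _b are one class to them, and where a whole thing is asked for, a point or a joint stands for the part that bears it (a point fixed in the world has none). Each returns a list of dicts, best first, with "confidence" (0 to 1); they miss things now and then, are a little off and sometimes report something else, mostly with a low value. They report only what shows in the picture. A call takes as long as a camera call. They do not tell look-alikes from the thing itself.
- spot_in(camera, query): "location" ([x, y, z] in m, in world coordinates, good to about 4 mm: the middle of the surface that is visible of it).
- place_of(camera, query): "location" ([x, y, z] in m, in world coordinates, good to about 4 mm: a listed point, or the origin of a listed thing).
The state is a dict: "time_s": time; "joints": joint angles; "qd": joint speeds; "effort": joint torques, N m; "tool_pos": TCP position; "tool_rot": TCP orientation; "ft_force": force on the tool from outside, world axes, zero at the start; "torque": the same for the moment, N m; "width": opening from 0.0 (shut) to 1.0 (fully open).
Only numpy, scipy, OpenCV 4.12 (cv2) and the standard library are available. Lean on these libraries where they do the work, as an engineer would, in place of code of your own. Each camera call takes 0.05 s, during which the arm holds its last target.

### The job

Stand the four loose microscope objectives on the four pads of the storage rail in order of height: the shortest on the green pad at one end, then each next taller one a pad further along, so that the tallest is on the black pad at the other end. Set each down gently, upright and centred on its pad, and keep them from tipping over. Leave the oil bottle and the roll of tape where they are.

Things in the scene. Friction and masses are not known exactly. Their poses are not given: they have to be found in the camera images.
- obj_red_mid (a point): the shortest microscope objective: a loose aluminium barrel with a red band round its shoulder, standing upright, front lens up. 42 mm tall in all, flat foot; the barrel is 30 mm in diameter from the foot up to 28 mm, above that it narrows to 16 mm at the top. Usually about 90 g. The point is its centre, on the axis and half-way up (21 mm above its foot); z is its axis, pointing up.
- obj_yellow_mid (a point): the second shortest microscope objective: a loose aluminium barrel with a yellow band round its shoulder, standing upright, front lens up. 52 mm tall in all, flat foot; the barrel is 30 mm in diameter from the foot up to 38 mm, above that it narrows to 16 mm at the top. Usually about 120 g. The point is its centre, on the axis and half-way up (26 mm above its foot); z is its axis, pointing up.
- obj_blue_mid (a point): the second tallest microscope objective: a loose aluminium barrel with a bright blue band round its shoulder, standing upright, front lens up. 62 mm tall in all, flat foot; the barrel is 30 mm in diameter from the foot up to 48 mm, above that it narrows to 16 mm at the top. Usually about 150 g. The point is its centre, on the axis and half-way up (31 mm above its foot); z is its axis, pointing up.
- obj_black_mid (a point): the tallest microscope objective: a loose aluminium barrel with a black band round its shoulder, standing upright, front lens up. 72 mm tall in all, flat foot; the barrel is 30 mm in diameter from the foot up to 58 mm, above that it narrows to 16 mm at the top. Usually about 180 g. The point is its centre, on the axis and half-way up (36 mm above its foot); z is its axis, pointing up.
- pad_green_top (a point): the bright green pad, always at one END of the row (which end changes). Fixed disc 48 mm in diameter, 4 mm thick, on a low fixed aluminium rail (272 mm long, 56 mm wide, 12 mm high) that carries the four pads in one straight row, 64 mm from centre to centre. The point is the centre of the pad's top face, 16 mm above the table. Take the row's direction from the pads' positions.
- pad_end_top (a point): the black rubber pad at the OTHER end of the row, opposite the green one. Same size as the green pad, 64 mm pitch; the point is the centre of its top face.
- pad_left_top (a point): the black rubber inner pad on the robot's left (+y) half of the row. Same size; the point is the centre of its top face.
- pad_right_top (a point): the black rubber inner pad on the robot's right (-y) half of the row. Same size; the point is the centre of its top face.
- oil_mid (a point): bystander: a loose small amber bottle with a black cap, 36 mm in diameter, 70 mm tall, standing to the left of the work. The point is on its axis, 35 mm above its foot.
- tape_mid (a point): bystander: a loose roll of pale green tape lying flat to the right of the work, 90 mm outer diameter, 24 mm high. The point is its centre, 12 mm above the table.
Not all that is in view belongs to the job. What is shaped like the part that bears obj_yellow_mid but turquoise is not meant. What is shaped like the part that bears obj_black_mid but pink is not meant.

How it is judged:
At the end, for the whole second after the job is handed in: Counting from the green pad: red-banded (shortest), yellow, blue, black-banded (tallest) objective, each standing upright (within 0.1 rad) on the top of its pad, its axis within 10 mm of the pad's centre, at rest (((horizontal distance between pad_green_top and pad_right_top below 0.09 m and horizontal distance between obj_red_mid and pad_green_top below 0.01 m and z of obj_red_mid in the frame of pad_green_top between 0.017 and 0.025 m and horizontal distance between obj_yellow_mid and pad_right_top below 0.01 m and z of obj_yellow_mid in the frame of pad_right_top between 0.022 and 0.03 m and horizontal distance between obj_blue_mid and pad_left_top below 0.01 m and z of obj_blue_mid in the frame of pad_left_top between 0.027 and 0.035 m and horizontal distance between obj_black_mid and pad_end_top below 0.01 m and z of obj_black_mid in the frame of pad_end_top between 0.032 and 0.04 m) or (horizontal distance between pad_green_top and pad_left_top below 0.09 m and horizontal distance between obj_red_mid and pad_green_top below 0.01 m and z of obj_red_mid in the frame of pad_green_top between 0.017 and 0.025 m and horizontal distance between obj_yellow_mid and pad_left_top below 0.01 m and z of obj_yellow_mid in the frame of pad_left_top between 0.022 and 0.03 m and horizontal distance between obj_blue_mid and pad_right_top below 0.01 m and z of obj_blue_mid in the frame of pad_right_top between 0.027 and 0.035 m and horizontal distance between obj_black_mid and pad_end_top below 0.01 m and z of obj_black_mid in the frame of pad_end_top between 0.032 and 0.04 m)) and angle between each of obj_red_mid, obj_yellow_mid, obj_blue_mid, obj_black_mid's own z axis and vertical below 0.1 rad and linear speed of each of obj_red, obj_yellow, obj_blue, obj_black below 0.02 m/s); the robot touches nothing.
It fails at once if an objective is tipped over (leans more than 35 degrees) (angle between any of obj_red_mid, obj_yellow_mid, obj_blue_mid, obj_black_mid's own z axis and vertical above 0.61 rad).
It fails at once if an objective is dropped (falls free of the fingers faster than 0.7 m/s, a drop of about 25 mm) ((linear speed of obj_red above 0.7 m/s and contact force between obj_red and the fingers below 0.05 N) or (linear speed of obj_yellow above 0.7 m/s and contact force between obj_yellow and the fingers below 0.05 N) or (linear speed of obj_blue above 0.7 m/s and contact force between obj_blue and the fingers below 0.05 N) or (linear speed of obj_black above 0.7 m/s and contact force between obj_black and the fingers below 0.05 N)).
It fails at once if the bottle or the roll of tape is moved by more than 20 mm (distance of any of oil_mid, tape_mid from where it was at the start of the episode above 0.02 m).
It also fails if it takes over 102 s, if anything falls off the work surface, if the arm or the gripper's body presses on something with over 40 N, if the wrist force passes 120 N, or if a joint passes its speed limit or range.

## Working session

There is one attempt and no reset: what is moved stays moved. The work goes in short steps, Python scripts to look and compute and a tool call to move; the robot and the scene stay as the last step left them, time stands still between calls to the robot, and variables do not carry over. Pictures are saved under pics/ and viewed, and the job is handed in when it is done.

Besides the shell and the picture viewer there is one more tool, called after ">>>" as name(argument=value, ...) on one line, values as JSON. send_rows: Moves the arm, as the interface text tells. Its arguments: {"type":"object","properties":{"steps":{"type":"array","items":{"type":"array","items":{"type":"array","items":{"type":"number"}}}},"jaw":{"type":"number"},"squeeze":{"type":"number"}},"required":["steps"]}

```bash
ls; mkdir -p pics
python3 - <<'E'
from plant import state,capture,calibration,place_of,hold_point_z
import cv2
print(hold_point_z if not callable(hold_point_z) else hold_point_z())
print(state())
for n in("scene","top"):
    cv2.imwrite(f"pics/{n}0.png",capture(n)); c=calibration(n); print(c)
E
```

```text
pics
0.0187
{'time_s': 0.0, 'joints': array([ 1.09943418e+00,  3.00472813e-01,  1.52159814e+00, -2.91714708e-05,
        1.32071161e+00, -6.66006890e-02]), 'qd': array([1.39652920e-03, 3.58694863e-04, 4.32165599e-05, 6.04430725e-05,
       9.40354679e-04, 7.18378940e-04]), 'effort': array([ 6.28667785e-04, -5.43508136e+01, -3.61790586e+01,  2.02830495e-05,
        4.00926772e-03, -4.91258515e-05]), 'tool_pos': array([0.21648842, 0.50533672, 0.23071316]), 'tool_rot': array([-1.44486428e-04,  2.00998456e-01,  9.79591377e-01, -5.77313499e-04]), 'ft_force': array([ 0.44516123, -1.04853425,  0.98816259]), 'torque': array([ 0.02280758,  0.06653177, -0.00404076]), 'width': 1.0038424579064278}
{'mtx': array([[419.26981467,   0.        , 258.55456339],
       [  0.        , 419.26981467, 198.57998412],
       [  0.        ,   0.        ,   1.        ]]), 'dist': array([0.04781162, 0.        , 0.        , 0.        , 0.        ]), 'rvec': array([ 2.01232059,  0.85357216, -0.49746305]), 'tvec': array([-0.3633959 , -0.14099032,  1.49638274])}
{'mtx': array([[349.59785717,   0.        , 257.23240755],
       [  0.        , 349.59785717, 189.97988354],
       [  0.        ,   0.        ,   1.        ]]), 'dist': array([0.01047278, 0.        , 0.        , 0.        , 0.        ]), 'rvec': array([ 2.17637343, -2.1402326 ,  0.13882811]), 'tvec': array([-0.02861229,  0.54950094,  0.85782373])}
```

View pics/scene0.png

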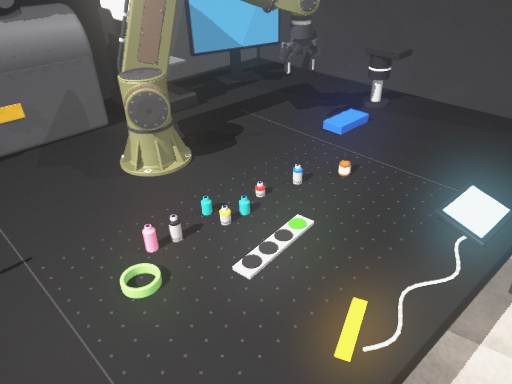

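View pics/top0.png

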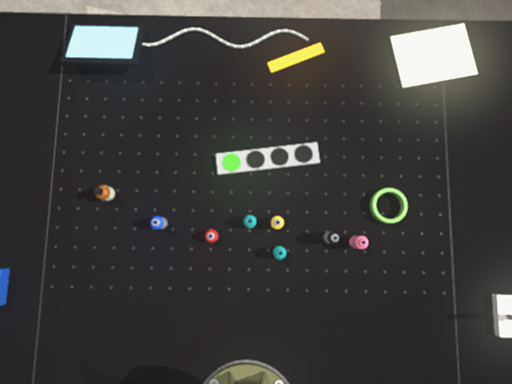

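Run:
```python
from plant import *
import numpy as np
for n in ["obj_red_mid","obj_yellow_mid","obj_blue_mid","obj_black_mid","pad_green_top","pad_end_top","pad_left_top","pad_right_top","oil_mid","tape_mid"]:
    print(n,[(np.round(d['location'],4).tolist(),round(d['confidence'],2)) for d in place_of("top",n)[:3]],[(np.round(d['location'],4).tolist(),round(d['confidence'],2)) for d in place_of("scene",n)[:3]])
```

```text
obj_red_mid [([0.4335, 0.0969, 0.0201], 0.46), ([0.6351, -0.0101, 0.016], 0.42)] [([0.4332, 0.1002, 0.0222], 0.72), ([0.6427, -0.0758, 0.015], 0.71)]
obj_yellow_mid [([0.3972, -0.0747, 0.0257], 0.61), ([0.4713, -0.0705, 0.0293], 0.56), ([0.4702, -0.0003, 0.0233], 0.52)] [([0.3932, -0.0759, 0.0224], 0.69), ([0.473, -0.0025, 0.0214], 0.68), ([0.4712, -0.0702, 0.0259], 0.51)]
obj_blue_mid [([0.4639, 0.2293, 0.0309], 0.5)] [([0.4643, 0.2277, 0.0283], 0.67)]
obj_black_mid [([0.425, -0.2735, 0.0408], 0.63), ([0.4348, -0.207, 0.0375], 0.57)] [([0.4294, -0.2744, 0.0331], 0.54), ([0.4347, -0.2102, 0.0369], 0.49)]
pad_green_top [([0.6299, 0.0515, 0.0209], 0.77), ([0.4684, -0.0671, 0.0283], 0.73)] [([0.6288, 0.0491, 0.0173], 0.59)]
pad_end_top [([0.6558, -0.1421, 0.0165], 0.72), ([0.4729, -0.0692, 0.0261], 0.71)] [([0.6573, -0.1379, 0.0139], 0.53), ([0.5211, -0.3586, 0.0103], 0.25)]
pad_left_top [([0.6346, -0.0125, 0.0186], 0.66)] [([0.6374, -0.0118, 0.0159], 0.58)]
pad_right_top [([0.6463, -0.0778, 0.02], 0.65)] [([0.6451, -0.0752, 0.0121], 0.77)]
oil_mid [([0.5409, 0.375, 0.0342], 0.47), ([0.4305, 0.0957, 0.0235], 0.24)] [([0.5379, 0.3735, 0.0389], 0.53)]
tape_mid [([0.5178, -0.3605, 0.0114], 0.85), ([0.5397, 0.3736, 0.0322], 0.67)] [([0.5196, -0.359, 0.0087], 0.89)]
```

The scene camera shows the rail with the green pad at its +y end. The pads run from about (297,223) to (251,261). In the top view, red is at (211,236), yellow (277,222), blue (158,223) and black (333,238). The turquoise and pink look-alikes are at (250,222), (280,253) and (359,242). Next I'll refine these positions by averaging and check them with an overlay.

```bash
cat > h.py <<'E'
from plant import *
import numpy as np, cv2
def proj(cam,P):
    c=calibration(cam); return cv2.projectPoints(np.array(P,float).reshape(-1,1,3),c['rvec'],c['tvec'],c['mtx'],c['dist'])[0].reshape(-1,2)
def ray(cam,uv,z):
    c=calibration(cam); p=cv2.undistortPoints(np.array(uv,float).reshape(-1,1,2),c['mtx'],c['dist']).reshape(-1,2)
    R=cv2.Rodrigues(c['rvec'])[0]; C=-R.T@c['tvec']; d=(R.T@np.c_[p,np.ones(len(p))].T).T
    return C+d*((z-C[2])/d[:,2])[:,None]
def disc(x,y,z,r,n=40):
    a=np.linspace(0,2*np.pi,n); return np.c_[x+r*np.cos(a),y+r*np.sin(a),np.full(n,z)]
E
python3 - <<'E'
from h import *
guess=dict(obj_red_mid=(.433,.098),obj_yellow_mid=(.4712,-.0702),obj_blue_mid=(.464,.2285),obj_black_mid=(.4348,-.2085),pad_green_top=(.629,.05),pad_left_top=(.636,-.012),pad_right_top=(.6455,-.0765),pad_end_top=(.6565,-.14),oil_mid=(.54,.374),tape_mid=(.519,-.36))
acc={k:{'top':[],'scene':[]} for k in guess}
for i in range(4):
  for cam in('top','scene'):
    capture(cam)
    for k,g in guess.items():
        for d in place_of(cam,k):
            if np.hypot(*(np.array(d['location'][:2])-g))<.02: acc[k][cam].append(d['location'][:2])
for k in acc:
    print(k,{c:(len(v),np.round(np.mean(v,0),4).tolist(),np.round(np.std(v,0),4).tolist()) for c,v in acc[k].items() if v})
# pixel refinement: pads / colours
im={c:capture(c) for c in('top','scene')}
for c in im:
    hsv=cv2.cvtColor(im[c],cv2.COLOR_BGR2HSV)
    m=cv2.inRange(hsv,(45,120,120),(70,255,255)); n,l,s,ce=cv2.connectedComponentsWithStats(m)
    for i in range(1,n):
        if s[i][4]>40: print(c,'green',s[i][4],ce[i].round(1),ray(c,ce[i],.016).round(4))
print(state()['time_s'])
P=dict(red=(.433,.098,.042),yellow=(.4712,-.0702,.052),blue=(.464,.2285,.062),black=(.4348,-.2085,.072))
for c in im:
    s=4; 
    for nm,(x,y,h) in P.items():
        u,v=proj(c,(x,y,h/2))[0]; x0,y0=int(u)-22,int(v)-22
        cr=cv2.resize(im[c][y0:y0+44,x0:x0+44],None,fx=6,fy=6,interpolation=cv2.INTER_CUBIC)
        for z,r in((0,.015),(h-.014,.015),(h,.008)):
            q=((proj(c,disc(x,y,z,r))-(x0,y0)+.5)*6-.5).round().astype(int)
            cv2.polylines(cr,[q],True,(255,0,255),1)
        P[nm]=(x,y,h); cv2.imwrite(f"/tmp/{c}_{nm}.png",cr)
rows=[np.hstack([cv2.imread(f"/tmp/{c}_{nm}.png") for nm in P]) for c in im]
cv2.imwrite("pics/ov.png",cv2.resize(np.vstack(rows),(800,400)))
E
```

```text
obj_red_mid {'top': (4, [0.4326, 0.0954], [0.0019, 0.001]), 'scene': (4, [0.4344, 0.097], [0.002, 0.0005])}
obj_yellow_mid {'top': (4, [0.4696, -0.0685], [0.0021, 0.001]), 'scene': (4, [0.4698, -0.0709], [0.0008, 0.0013])}
obj_blue_mid {'top': (4, [0.4636, 0.2314], [0.0024, 0.0008]), 'scene': (4, [0.4648, 0.2293], [0.0009, 0.001])}
obj_black_mid {'top': (4, [0.4333, -0.2084], [0.0009, 0.0013]), 'scene': (4, [0.4335, -0.2105], [0.0017, 0.0019])}
pad_green_top {'top': (4, [0.6298, 0.0499], [0.0013, 0.0007]), 'scene': (4, [0.6286, 0.0522], [0.002, 0.0013])}
pad_left_top {'top': (4, [0.635, -0.0122], [0.0015, 0.0018]), 'scene': (4, [0.6399, -0.0126], [0.0012, 0.001])}
pad_right_top {'top': (4, [0.6462, -0.0772], [0.0009, 0.001]), 'scene': (4, [0.6458, -0.0743], [0.0012, 0.0013])}
pad_end_top {'top': (4, [0.6539, -0.1404], [0.0006, 0.0014]), 'scene': (4, [0.6549, -0.1383], [0.0005, 0.0016])}
oil_mid {'top': (4, [0.5383, 0.3718], [0.0009, 0.001]), 'scene': (4, [0.5389, 0.3744], [0.001, 0.0013])}
tape_mid {'top': (4, [0.5182, -0.3607], [0.0009, 0.0024]), 'scene': (4, [0.5214, -0.3569], [0.001, 0.0017])}
top green 229 [231.  161.7] [[0.626  0.0509 0.016 ]]
scene green 153 [297.  223.2] [[0.6293 0.049  0.016 ]]
5.6
```

View pics/ov.png

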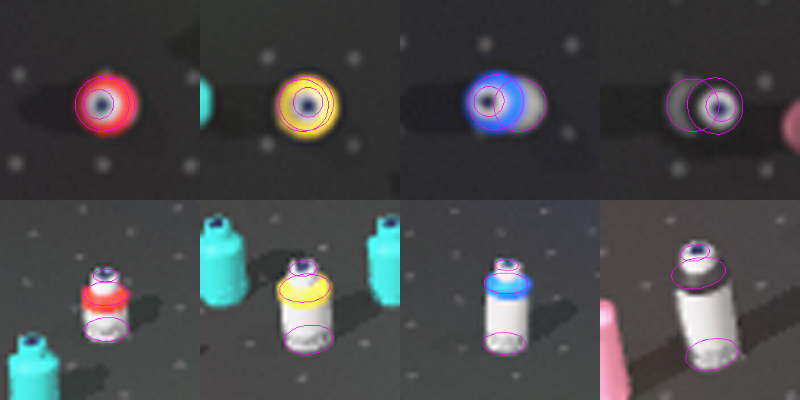

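```bash
cat >> h.py <<'E'
from scipy.spatial.transform import Rotation as Ro
TH=0.1336
def plan(tgt,n,cur=None,q=None):
    s=state(); p=np.array(s['tool_pos'] if cur is None else cur,float); w=s['tool_rot']
    R=Ro.from_quat([w[1],w[2],w[3],w[0]])
    Rt=Ro.from_matrix(np.array([[-np.sin(TH),np.cos(TH),0],[np.cos(TH),np.sin(TH),0],[0,0,-1]]))
    p0=p.copy(); t=np.array(tgt,float); out=[]
    rv=(R.inv()*Rt).as_rotvec()
    if np.linalg.norm(rv)<.008: step=np.zeros(3)
    else: step=(rv/n).round(3)
    for i in range(n):
        want=p0+(t-p0)*(i+1)/n
        d=np.round(R.inv().apply(want-p)*1000)
        out.append(d.astype(int).tolist()+step.tolist()); p=p+R.apply(d/1000); R=R*Ro.from_rotvec(step)
    print('t',round(s['time_s'],2),'pos',np.round(s['tool_pos'],4),'rotvec left',np.round(rv,3),'w',round(s['width'],3),'F',np.round(s['ft_force'],1))
    for r in out: print(r)
    print('end',p.round(4))
E
python3 -c "
from h import *
plan((.464,.230,.12),10)"
```

```text
t 5.6 pos [0.2166 0.5055 0.2313] rotvec left [ 0.    -0.     1.032] w 1.002 F [ 0.4 -0.5 -0.8]
[-34, -16, 11, 0.0, -0.0, 0.103]
[-35, -12, 11, 0.0, -0.0, 0.103]
[-36, -8, 11, 0.0, -0.0, 0.103]
[-36, -5, 12, 0.0, -0.0, 0.103]
[-37, -1, 11, 0.0, -0.0, 0.103]
[-37, 3, 11, 0.0, -0.0, 0.103]
[-37, 7, 11, 0.0, -0.0, 0.103]
[-35, 11, 11, 0.0, -0.0, 0.103]
[-34, 14, 11, 0.0, -0.0, 0.103]
[-33, 17, 11, 0.0, -0.0, 0.103]
end [0.4637 0.23   0.1203]
```

>>> send_rows(steps=[[[-34,-16,11,0,0,0.103],[-35,-12,11,0,0,0.103],[-36,-8,11,0,0,0.103],[-36,-5,12,0,0,0.103],[-37,-1,11,0,0,0.103]]], jaw=70)

```text
time_s: 6.22
tool_pos: [0.3404, 0.3668, 0.175]
tool_rot: [0.0, 0.445, 0.895, 0.0]
ft_force: [0.1, -0.3, -0.3]
width: 0.699
```

>>> send_rows(steps=[[[-37,3,11,0,0,0.103],[-37,7,11,0,0,0.103],[-35,11,11,0,0,0.103],[-34,14,11,0,0,0.103],[-33,17,11,0,0,0.103]]])

```text
time_s: 6.85
tool_pos: [0.4645, 0.229, 0.12]
tool_rot: [0.0, 0.659, 0.752, 0.0]
ft_force: [0.2, 0.4, 0.3]
width: 0.699
```

>>> send_rows(steps=[[[0,0,0,0,0,0],[0,0,0,0,0,0]]])

```text
time_s: 7.1
tool_pos: [0.4635, 0.2303, 0.1204]
tool_rot: [-0.0, 0.657, 0.754, 0.0]
ft_force: [-0.7, 0.1, 0.3]
width: 0.701
```

```bash
python3 -c "
from h import *
plan((.464,.230,.022),5)
for c in ('top','scene'):
    im=capture(c); u,v=proj(c,(.464,.23,.05))[0].astype(int)
    cv2.imwrite(f'pics/a_{c}.png',cv2.resize(im[v-60:v+60,u-60:u+60],(480,480),interpolation=2))
cv2.imwrite('pics/a.png',np.hstack([cv2.resize(cv2.imread(f'pics/a_{c}.png'),(400,400)) for c in('top','scene')]))
"
```

```text
t 7.1 pos [0.4635 0.2303 0.1204] rotvec left [ 0.    -0.     0.003] w 0.701 F [-0.7  0.1  0.3]
[0, 0, 20, 0.0, 0.0, 0.0]
[0, 0, 19, 0.0, 0.0, 0.0]
[0, 0, 20, 0.0, 0.0, 0.0]
[0, 0, 20, 0.0, 0.0, 0.0]
[0, 0, 19, 0.0, 0.0, 0.0]
end [0.4635 0.2303 0.0224]
```

View pics/a.png

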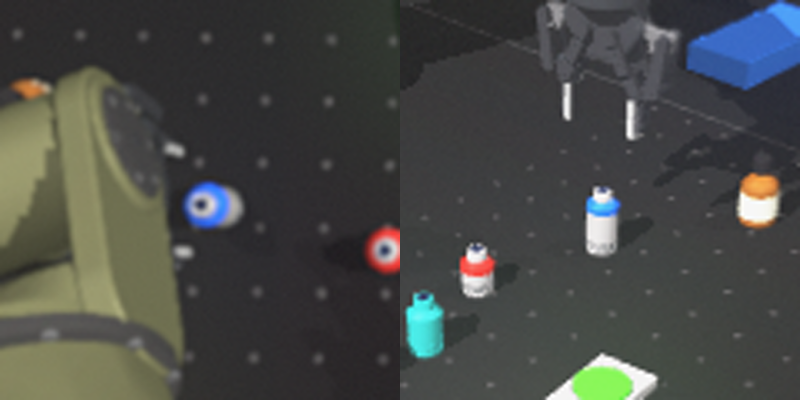

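>>> send_rows(steps=[[[0,0,25,0,0,0],[0,0,25,0,0,0],[0,0,25,0,0,0],[0,0,20,0,0,0],[0,0,15,0,0,0]]])

```text
time_s: 7.82
tool_pos: [0.4634, 0.2306, 0.0098]
tool_rot: [-0.0, 0.657, 0.754, 0.0]
ft_force: [0.4, -0.6, 0.0]
width: 0.698
```

>>> send_rows(steps=[[[0,0,0,0,0,0],[0,0,0,0,0,0],[0,0,0,0,0,0],[0,0,0,0,0,0],[0,0,0,0,0,0]]], jaw=0, squeeze=25)

```text
time_s: 8.45
tool_pos: [0.4641, 0.2301, 0.0108]
tool_rot: [0.0, 0.657, 0.754, 0.0]
ft_force: [-0.9, 0.6, 6.0]
width: 0.341
```

```bash
python3 -c "
from h import *
plan((.464,.230,.022),1)
for c in ('top','scene'):
    im=capture(c); u,v=proj(c,(.464,.23,.05))[0].astype(int)
    cv2.imwrite(f'pics/a_{c}.png',cv2.resize(im[v-30:v+30,u-30:u+30],(400,400),interpolation=2))
cv2.imwrite('pics/b.png',np.hstack([cv2.imread(f'pics/a_{c}.png') for c in('top','scene')]))
"
```

```text
t 8.45 pos [0.4641 0.2301 0.0108] rotvec left [ 0.001 -0.     0.002] w 0.341 F [-0.9  0.6  6. ]
[0, 0, -11, 0.0, 0.0, 0.0]
end [0.464  0.2301 0.0218]
```

View pics/b.png

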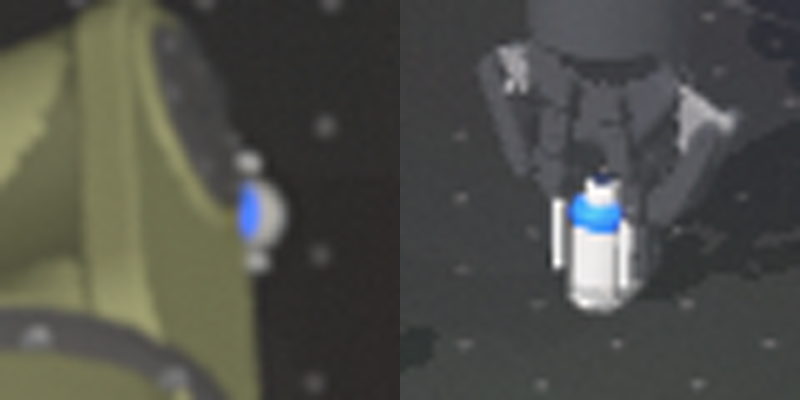

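Blue is gripped at a width of 0.341, about 29 mm, which matches the barrel. In the scene crop the pads hold the barrel at mid-height. Now I'll lift it and carry it to the right inner pad.

>>> send_rows(steps=[[[0,0,-8,0,0,0],[0,0,-20,0,0,0],[0,0,-30,0,0,0],[0,0,-30,0,0,0],[0,0,-22,0,0,0]]], squeeze=35)

```text
time_s: 9.18
tool_pos: [0.4638, 0.2299, 0.1218]
tool_rot: [0.0, 0.657, 0.754, 0.0]
ft_force: [0.1, -0.8, -2.4]
width: 0.335
```

```bash
python3 -c "
from h import *
plan((.6459,-.0759,.115),10)"
```

```text
t 9.18 pos [0.4638 0.2299 0.1218] rotvec left [ 0.001 -0.     0.002] w 0.335 F [ 0.1 -0.8 -2.4]
[-33, 14, 1, 0.0, 0.0, 0.0]
[-33, 14, 0, 0.0, 0.0, 0.0]
[-32, 14, 1, 0.0, 0.0, 0.0]
[-33, 14, 1, 0.0, 0.0, 0.0]
[-33, 13, 0, 0.0, 0.0, 0.0]
[-33, 14, 1, 0.0, 0.0, 0.0]
[-32, 14, 1, 0.0, 0.0, 0.0]
[-33, 14, 1, 0.0, 0.0, 0.0]
[-33, 14, 0, 0.0, 0.0, 0.0]
[-33, 14, 1, 0.0, 0.0, 0.0]
end [ 0.6459 -0.0762  0.1149]
```

>>> send_rows(steps=[[[-20,9,0,0,0,0],[-33,14,1,0,0,0],[-35,15,1,0,0,0],[-38,16,1,0,0,0],[-38,16,1,0,0,0]]])

```text
time_s: 9.8
tool_pos: [0.5557, 0.0757, 0.1165]
tool_rot: [-0.0, 0.657, 0.754, -0.0]
ft_force: [0.0, 0.1, -1.0]
width: 0.338
```

>>> send_rows(steps=[[[-38,16,1,0,0,0],[-38,16,1,0,0,0],[-35,15,1,0,0,0],[-33,14,0,0,0,0],[-20,8,0,0,0,0]]])

```text
time_s: 10.42
tool_pos: [0.6462, -0.0777, 0.1132]
tool_rot: [-0.0, 0.658, 0.753, -0.0]
ft_force: [-0.9, 0.1, -2.0]
width: 0.338
```

>>> send_rows(steps=[[[0,0,0,0,0,0],[0,0,0,0,0,0]]])

```text
time_s: 10.68
tool_pos: [0.6455, -0.0756, 0.1132]
tool_rot: [-0.0, 0.657, 0.754, -0.0]
ft_force: [-0.3, -0.2, -1.2]
width: 0.337
```

```bash
python3 -c "
from h import *
plan((.6459,-.0759,.030),5)
c='scene'
im=capture(c); u,v=proj(c,(.6459,-.0759,.06))[0].astype(int)
cv2.imwrite('pics/c.png',cv2.resize(im[v-50:v+50,u-50:u+50],(500,500),interpolation=2))
"
```

```text
t 10.68 pos [ 0.6455 -0.0756  0.1132] rotvec left [-0.001 -0.     0.003] w 0.337 F [-0.3 -0.2 -1.2]
[0, 0, 17, 0.0, 0.0, 0.0]
[0, 0, 16, 0.0, 0.0, 0.0]
[0, 0, 17, 0.0, 0.0, 0.0]
[0, 0, 17, 0.0, 0.0, 0.0]
[0, 0, 16, 0.0, 0.0, 0.0]
end [ 0.6455 -0.0756  0.0302]
```

View pics/c.png

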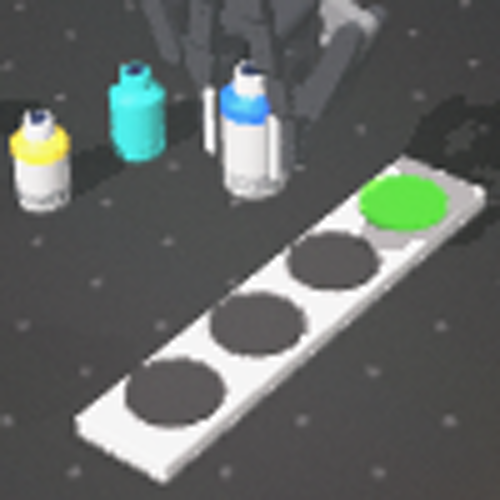

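>>> send_rows(steps=[[[0,0,20,0,0,0],[0,0,25,0,0,0],[0,0,20,0,0,0],[0,0,12,0,0,0],[0,0,6,0,0,0]]])

```text
time_s: 11.35
tool_pos: [0.6458, -0.0761, 0.0295]
tool_rot: [-0.0, 0.657, 0.754, -0.0]
ft_force: [0.2, -0.7, -1.4]
width: 0.337
```

>>> send_rows(steps=[[[0,0,1,0,0,0],[0,0,1,0,0,0],[0,0,1,0,0,0],[0,0,0,0,0,0]]])

```text
time_s: 11.85
tool_pos: [0.646, -0.0762, 0.0275]
tool_rot: [0.0, 0.657, 0.754, 0.0]
ft_force: [-0.3, 0.8, -2.0]
width: 0.339
```

```bash
python3 -c "
from h import *
s=state(); print(s['tool_pos'],s['ft_force'])
ims={c:capture(c) for c in('top','scene')}; o=[]
px,py=.6459,-.0759
for c in ims:
    u,v=proj(c,(px,py,.045))[0].astype(int); cr=cv2.resize(ims[c][v-28:v+28,u-28:u+28],None,fx=7,fy=7,interpolation=2)
    for z,r in((.016,.024),(.016,.015),(.064,.015),(.078,.008)):
        q=((proj(c,disc(px,py,z,r))-(u-28,v-28)+.5)*7-.5).round().astype(int); cv2.polylines(cr,[q],True,(255,0,255),1)
    o.append(cr)
cv2.imwrite('pics/d.png',np.hstack(o))
"
```

```text
[ 0.64597881 -0.07621799  0.02750099] [-0.30151329  0.80146488 -1.98204605]
```

View pics/d.png

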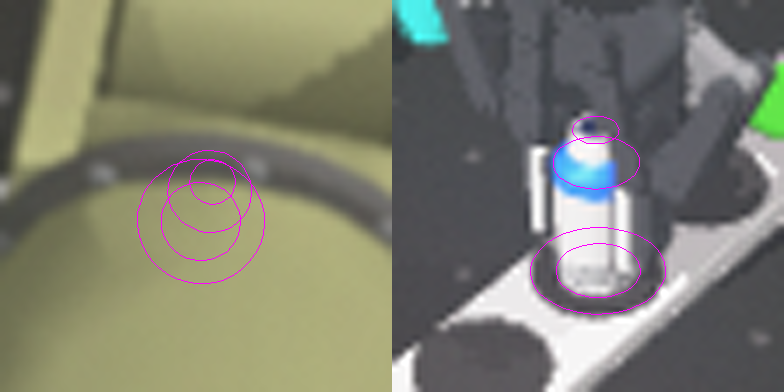

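>>> send_rows(steps=[[[0,0,1,0,0,0],[0,0,0,0,0,0]]])

```text
time_s: 12.2
tool_pos: [0.6461, -0.0762, 0.0269]
tool_rot: [0.0, 0.657, 0.754, 0.0]
ft_force: [-1.2, 0.2, 4.2]
width: 0.336
```

>>> send_rows(steps=[[[0,0,1,0,0,0],[0,0,0,0,0,0]]])

```text
time_s: 12.45
tool_pos: [0.6462, -0.0762, 0.0268]
tool_rot: [0.0, 0.657, 0.754, 0.0]
ft_force: [-7.2, 0.6, 13.9]
width: 0.336
```

>>> send_rows(steps=[[[0,0,-1,0,0,0],[0,0,0,0,0,0]]])

```text
time_s: 12.7
tool_pos: [0.6461, -0.0762, 0.0269]
tool_rot: [0.0, 0.657, 0.754, 0.0]
ft_force: [-2.0, -0.3, 7.0]
width: 0.341
```

>>> send_rows(steps=[[[0,0,0,0,0,0],[0,0,0,0,0,0],[0,0,0,0,0,0],[0,0,0,0,0,0]]], jaw=70)

```text
time_s: 13.2
tool_pos: [0.6459, -0.0762, 0.0262]
tool_rot: [-0.0, 0.657, 0.754, -0.0]
ft_force: [0.4, 0.4, -0.7]
width: 0.699
```

>>> send_rows(steps=[[[0,0,-15,0,0,0],[0,0,-30,0,0,0],[0,0,-35,0,0,0],[0,0,-25,0,0,0]]])

```text
time_s: 13.7
tool_pos: [0.6463, -0.0762, 0.1343]
tool_rot: [0.001, 0.657, 0.754, 0.001]
ft_force: [-0.6, -0.4, -0.1]
width: 0.703
```

```bash
python3 -c "
from h import *
plan((.434,-.209,.125),8)
"
```

```text
t 13.7 pos [ 0.6463 -0.0762  0.1343] rotvec left [0.002 0.001 0.002] w 0.703 F [-0.6 -0.4 -0.1]
[-13, -29, 1, 0.0, 0.0, 0.0]
[-13, -28, 1, 0.0, 0.0, 0.0]
[-13, -29, 1, 0.0, 0.0, 0.0]
[-12, -28, 1, 0.0, 0.0, 0.0]
[-13, -29, 2, 0.0, 0.0, 0.0]
[-13, -28, 1, 0.0, 0.0, 0.0]
[-13, -29, 1, 0.0, 0.0, 0.0]
[-13, -28, 1, 0.0, 0.0, 0.0]
end [ 0.4344 -0.2092  0.1248]
```

>>> send_rows(steps=[[[-13,-29,1,0,0,0],[-17,-38,1,0,0,0],[-18,-40,2,0,0,0],[-18,-40,2,0,0,0],[-18,-40,2,0,0,0]]])

```text
time_s: 14.32
tool_pos: [0.471, -0.1854, 0.1244]
tool_rot: [0.001, 0.657, 0.754, 0.0]
ft_force: [-0.2, 0.2, -0.0]
width: 0.704
```

>>> send_rows(steps=[[[-14,-30,1,0,0,0],[-5,-11,0,0,0,0],[0,0,0,0,0,0]]])

```text
time_s: 14.7
tool_pos: [0.4343, -0.2094, 0.123]
tool_rot: [0.001, 0.658, 0.753, 0.0]
ft_force: [0.7, -0.3, -0.6]
width: 0.701
```

```bash
cat >> h.py <<'E'
def chk(name,px,py,h,base=.016):
    ims={c:capture(c) for c in('top','scene')}; o=[]
    for c in ims:
        u,v=proj(c,(px,py,base+h/2))[0].astype(int); cr=cv2.resize(ims[c][v-28:v+28,u-28:u+28],None,fx=7,fy=7,interpolation=2)
        for z,r in([(base,.024)] if base else [])+[(base,.015),(base+h-.014,.015),(base+h,.008)]:
            q=((proj(c,disc(px,py,z,r))-(u-28,v-28)+.5)*7-.5).round().astype(int); cv2.polylines(cr,[q],True,(255,0,255),1)
        o.append(cr)
    cv2.imwrite(f'pics/{name}.png',np.hstack(o))
def est(n,g):
    for c in('top','scene'):
        v=[]
        for i in range(3):
            capture(c); v+=[d['location'] for d in place_of(c,n) if np.hypot(*(np.array(d['location'][:2])-g))<.025]
        print(n,c,len(v),np.round(np.mean(v,0),4) if v else '')
E
python3 -c "
from h import *
plan((.434,-.209,.015),5)
est('obj_blue_mid',(.646,-.076))
est('obj_black_mid',(.434,-.209))
chk('e',.6459,-.0759,.062)
"
```

```text
t 14.7 pos [ 0.4343 -0.2094  0.123 ] rotvec left [0.001 0.001 0.002] w 0.701 F [ 0.7 -0.3 -0.6]
[0, 0, 22, 0.0, 0.0, 0.0]
[0, 0, 21, 0.0, 0.0, 0.0]
[0, 0, 22, 0.0, 0.0, 0.0]
[0, 0, 21, 0.0, 0.0, 0.0]
[0, 0, 22, 0.0, 0.0, 0.0]
end [ 0.4344 -0.2094  0.015 ]
obj_blue_mid top 3 [ 0.6449 -0.0744  0.0493]
obj_blue_mid scene 2 [ 0.6472 -0.0774  0.045 ]
obj_black_mid top 2 [ 0.4334 -0.206   0.0381]
obj_black_mid scene 3 [ 0.4333 -0.2095  0.0383]
```

View pics/e.png

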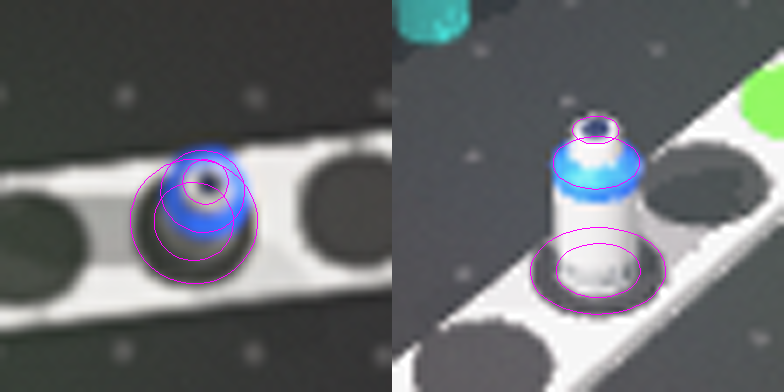

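Blue stands upright and centred on the right inner pad, and the overlay agrees in both views. Next is black.

>>> send_rows(steps=[[[0,0,25,0,0,0],[0,0,25,0,0,0],[0,0,25,0,0,0],[0,0,20,0,0,0],[0,0,10,0,0,0]]])

```text
time_s: 16.62
tool_pos: [0.4337, -0.209, 0.0164]
tool_rot: [-0.001, 0.657, 0.754, -0.0]
ft_force: [-0.0, -0.1, -0.6]
width: 0.701
```

>>> send_rows(steps=[[[0,0,0,0,0,0],[0,0,0,0,0,0],[0,0,0,0,0,0],[0,0,0,0,0,0],[0,0,0,0,0,0]]], jaw=0, squeeze=25)

```text
time_s: 17.25
tool_pos: [0.4344, -0.2093, 0.0179]
tool_rot: [0.001, 0.657, 0.754, 0.0]
ft_force: [0.8, -0.1, 5.5]
width: 0.343
```

```bash
python3 -c "
from h import *
print(state()['tool_pos'])
chk('f',.434,-.209,.072,0)
"
```

```text
[ 0.43440142 -0.20934762  0.01787664]
```

View pics/f.png

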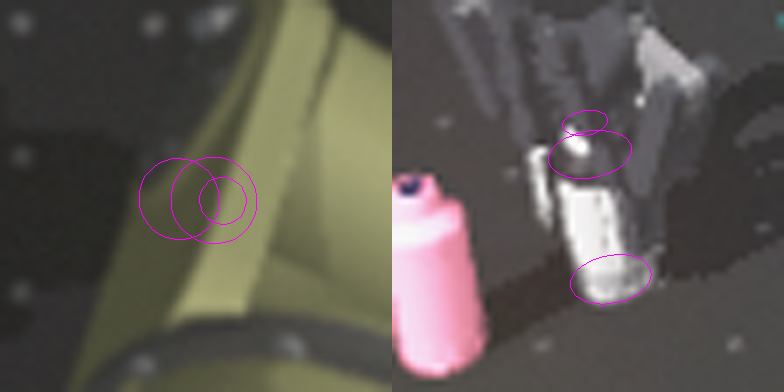

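>>> send_rows(steps=[[[0,0,-8,0,0,0],[0,0,-20,0,0,0],[0,0,-30,0,0,0],[0,0,-35,0,0,0],[0,0,-27,0,0,0]]], squeeze=35)

```text
time_s: 17.98
tool_pos: [0.4339, -0.2091, 0.1389]
tool_rot: [0.0, 0.657, 0.754, 0.0]
ft_force: [-0.8, -0.3, -0.9]
width: 0.342
```

```bash
python3 -c "
from h import *
plan((.6544,-.1393,.138),6)"
```

```text
t 17.98 pos [ 0.4339 -0.2091  0.1389] rotvec left [0.    0.    0.002] w 0.342 F [-0.8 -0.3 -0.9]
[7, 38, 0, 0.0, 0.0, 0.0]
[6, 38, 0, 0.0, 0.0, 0.0]
[7, 38, 1, 0.0, 0.0, 0.0]
[6, 38, 0, 0.0, 0.0, 0.0]
[7, 38, 0, 0.0, 0.0, 0.0]
[6, 38, 0, 0.0, 0.0, 0.0]
end [ 0.6545 -0.1395  0.138 ]
```

>>> send_rows(steps=[[[4,23,0,0,0,0],[6,38,0,0,0,0],[8,45,0,0,0,0],[8,45,0,0,0,0],[7,40,0,0,0,0]]])

```text
time_s: 18.6
tool_pos: [0.6199, -0.1498, 0.1374]
tool_rot: [-0.0, 0.657, 0.754, -0.0]
ft_force: [0.4, 0.2, -1.5]
width: 0.337
```

>>> send_rows(steps=[[[4,26,0,0,0,0],[2,11,0,0,0,0],[0,0,0,0,0,0],[0,0,0,0,0,0]]])

```text
time_s: 19.1
tool_pos: [0.6538, -0.14, 0.1374]
tool_rot: [-0.0, 0.658, 0.753, -0.0]
ft_force: [0.0, -0.3, -1.6]
width: 0.334
```

```bash
python3 -c "
from h import *
plan((.6544,-.1393,.036),5)"
```

```text
t 19.1 pos [ 0.6538 -0.14    0.1374] rotvec left [-0.    -0.     0.002] w 0.334 F [ 0.  -0.3 -1.6]
[0, 0, 20, 0.0, 0.0, 0.0]
[0, 0, 21, 0.0, 0.0, 0.0]
[0, 0, 20, 0.0, 0.0, 0.0]
[1, 1, 20, 0.0, 0.0, 0.0]
[0, 0, 20, 0.0, 0.0, 0.0]
end [ 0.6547 -0.1389  0.0364]
```

Black's foot should touch the pad at a TCP height of about 0.034.

>>> send_rows(steps=[[[0,0,25,0,0,0],[0,0,30,0,0,0],[1,0,25,0,0,0],[0,0,13,0,0,0],[0,0,7,0,0,0]]])

```text
time_s: 19.73
tool_pos: [0.6543, -0.1389, 0.0373]
tool_rot: [0.0, 0.658, 0.753, -0.0]
ft_force: [-0.6, -0.1, -1.9]
width: 0.338
```

>>> send_rows(steps=[[[0,0,1,0,0,0],[0,0,1,0,0,0],[0,0,0,0,0,0]]])

```text
time_s: 20.1
tool_pos: [0.6547, -0.1386, 0.0358]
tool_rot: [0.0, 0.657, 0.754, 0.0]
ft_force: [0.4, 0.0, -1.2]
width: 0.34
```

>>> send_rows(steps=[[[0,0,1,0,0,0],[0,0,0,0,0,0]]])

```text
time_s: 20.35
tool_pos: [0.6544, -0.1386, 0.0343]
tool_rot: [-0.0, 0.657, 0.754, -0.0]
ft_force: [-0.0, -0.1, -1.1]
width: 0.34
```

```bash
python3 -c "
from h import *
print(state()['tool_pos'],state()['ft_force'])
chk('g',.6544,-.1393,.072)
"
```

```text
[ 0.65443668 -0.13856782  0.03430056] [-0.04807418 -0.0850079  -1.0901821 ]
```

View pics/g.png

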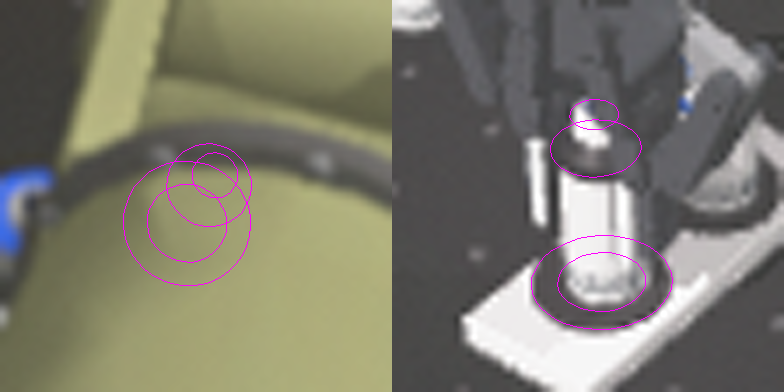

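>>> send_rows(steps=[[[0,0,1,0,0,0],[0,0,0,0,0,0]]])

```text
time_s: 20.7
tool_pos: [0.6546, -0.1386, 0.034]
tool_rot: [0.0, 0.657, 0.754, 0.0]
ft_force: [-2.2, 0.8, 4.6]
width: 0.338
```

Contact at 0.034, as predicted. I'll release.

>>> send_rows(steps=[[[0,0,0,0,0,0],[0,0,0,0,0,0],[0,0,0,0,0,0],[0,0,0,0,0,0]]], jaw=70)

```text
time_s: 21.2
tool_pos: [0.6544, -0.1386, 0.0332]
tool_rot: [-0.0, 0.657, 0.754, -0.0]
ft_force: [-0.5, -0.4, -0.2]
width: 0.702
```

>>> send_rows(steps=[[[0,0,-15,0,0,0],[0,0,-30,0,0,0],[0,0,-35,0,0,0],[0,0,-25,0,0,0]]])

```text
time_s: 21.7
tool_pos: [0.6549, -0.1387, 0.1414]
tool_rot: [0.001, 0.657, 0.754, 0.001]
ft_force: [0.1, -1.2, -0.4]
width: 0.698
```

```bash
python3 -c "
from h import *
plan((.470,-.070,.130),6)
"
```

```text
t 21.7 pos [ 0.6549 -0.1387  0.1414] rotvec left [0.002 0.001 0.002] w 0.698 F [ 0.1 -1.2 -0.4]
[16, -29, 2, 0.0, 0.0, 0.0]
[15, -29, 2, 0.0, 0.0, 0.0]
[16, -29, 1, 0.0, 0.0, 0.0]
[15, -29, 2, 0.0, 0.0, 0.0]
[16, -29, 2, 0.0, 0.0, 0.0]
[15, -29, 2, 0.0, 0.0, 0.0]
end [ 0.4699 -0.0701  0.1299]
```

>>> send_rows(steps=[[[10,-18,0,0,0,0],[16,-29,2,0,0,0],[19,-37,3,0,0,0],[20,-37,3,0,0,0],[17,-32,2,0,0,0]]])

```text
time_s: 22.32
tool_pos: [0.4906, -0.0777, 0.1293]
tool_rot: [0.001, 0.657, 0.754, 0.0]
ft_force: [0.1, -0.7, -0.4]
width: 0.699
```

>>> send_rows(steps=[[[8,-15,1,0,0,0],[3,-6,0,0,0,0],[0,0,0,0,0,0],[0,0,0,0,0,0]]])

```text
time_s: 22.82
tool_pos: [0.4701, -0.0703, 0.1275]
tool_rot: [0.0, 0.657, 0.753, 0.0]
ft_force: [-0.3, -0.3, 0.3]
width: 0.701
```

```bash
python3 -c "
from h import *
plan((.470,-.070,.010),5)
est('obj_black_mid',(.6544,-.1393))
est('obj_yellow_mid',(.47,-.07))
chk('h',.6544,-.1393,.072)
"
```

```text
t 22.82 pos [ 0.4701 -0.0703  0.1275] rotvec left [0.    0.    0.002] w 0.701 F [-0.3 -0.3  0.3]
[0, 0, 23, 0.0, 0.0, 0.0]
[0, 0, 24, 0.0, 0.0, 0.0]
[0, 0, 23, 0.0, 0.0, 0.0]
[0, 0, 24, 0.0, 0.0, 0.0]
[0, 0, 23, 0.0, 0.0, 0.0]
end [ 0.4701 -0.0703  0.0105]
obj_black_mid top 3 [ 0.6537 -0.1365  0.0519]
obj_black_mid scene 3 [ 0.6528 -0.1383  0.0537]
obj_yellow_mid top 0 
obj_yellow_mid scene 3 [ 0.4681 -0.0694  0.0263]
```

View pics/h.png

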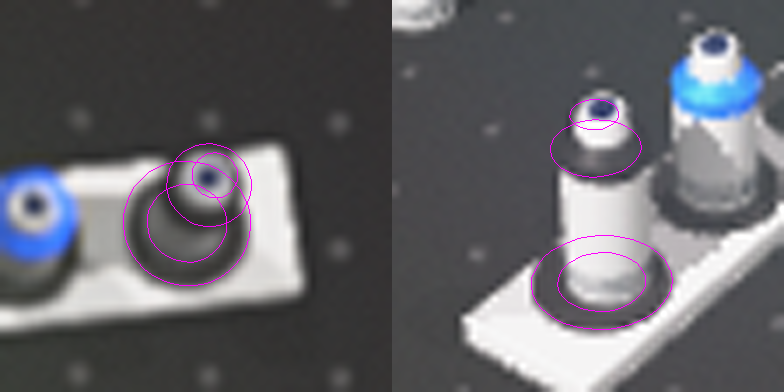

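Black stands upright on the end pad, within about 2 mm of its centre. Next is yellow.

>>> send_rows(steps=[[[0,0,28,0,0,0],[0,0,30,0,0,0],[0,0,28,0,0,0],[0,0,21,0,0,0],[0,0,12,0,0,0]]])

```text
time_s: 24.75
tool_pos: [0.4692, -0.07, 0.0074]
tool_rot: [-0.0, 0.657, 0.754, -0.0]
ft_force: [0.4, 0.5, 0.2]
width: 0.698
```

>>> send_rows(steps=[[[0,0,0,0,0,0],[0,0,0,0,0,0],[0,0,0,0,0,0],[0,0,0,0,0,0],[0,0,0,0,0,0]]], jaw=0, squeeze=25)

```text
time_s: 25.38
tool_pos: [0.4699, -0.0701, 0.0089]
tool_rot: [0.001, 0.657, 0.754, 0.0]
ft_force: [-0.1, 0.3, 5.9]
width: 0.338
```

>>> send_rows(steps=[[[0,0,-8,0,0,0],[0,0,-20,0,0,0],[0,0,-32,0,0,0],[0,0,-37,0,0,0],[0,0,-30,0,0,0]]], squeeze=35)

```text
time_s: 26.0
tool_pos: [0.4693, -0.07, 0.137]
tool_rot: [0.0, 0.657, 0.754, 0.0]
ft_force: [-0.3, 0.4, -1.4]
width: 0.333
```

```bash
python3 -c "
from h import *
plan((.6374,-.0125,.130),6)
c='scene'
im=capture(c); u,v=proj(c,(.47,-.07,.15))[0].astype(int)
cv2.imwrite('pics/i.png',cv2.resize(im[v-50:v+50,u-50:u+50],(500,500),interpolation=2))
"
```

```text
t 26.0 pos [ 0.4693 -0.07    0.137 ] rotvec left [0.    0.    0.002] w 0.333 F [-0.3  0.4 -1.4]
[6, 29, 1, 0.0, 0.0, 0.0]
[5, 29, 1, 0.0, 0.0, 0.0]
[6, 29, 2, 0.0, 0.0, 0.0]
[6, 29, 1, 0.0, 0.0, 0.0]
[5, 29, 1, 0.0, 0.0, 0.0]
[6, 29, 1, 0.0, 0.0, 0.0]
end [ 0.6371 -0.0127  0.1301]
```

View pics/i.png

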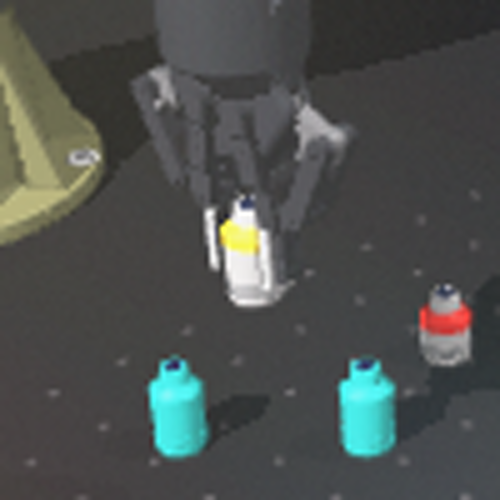

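Yellow is held upright, and both turquoise ones are undisturbed. I'll carry it to the left inner pad.

>>> send_rows(steps=[[[4,18,0,0,0,0],[6,30,2,0,0,0],[7,37,2,0,0,0],[7,37,2,0,0,0],[6,30,1,0,0,0]]])

```text
time_s: 26.68
tool_pos: [0.6168, -0.0191, 0.1278]
tool_rot: [-0.0, 0.657, 0.754, -0.0]
ft_force: [-0.8, 0.1, -1.8]
width: 0.337
```

>>> send_rows(steps=[[[3,16,0,0,0,0],[1,6,0,0,0,0],[0,0,0,0,0,0],[0,0,0,0,0,0]]])

```text
time_s: 27.18
tool_pos: [0.6367, -0.013, 0.1284]
tool_rot: [-0.0, 0.658, 0.753, -0.0]
ft_force: [-0.1, -0.1, -1.6]
width: 0.335
```

```bash
python3 -c "
from h import *
plan((.6374,-.0125,.028),5)"
```

```text
t 27.18 pos [ 0.6367 -0.013   0.1284] rotvec left [-0.    -0.     0.002] w 0.335 F [-0.1 -0.1 -1.6]
[0, 0, 20, 0.0, 0.0, 0.0]
[0, 0, 20, 0.0, 0.0, 0.0]
[0, 0, 20, 0.0, 0.0, 0.0]
[0, 1, 20, 0.0, 0.0, 0.0]
[0, 0, 20, 0.0, 0.0, 0.0]
end [ 0.6377 -0.0129  0.0284]
```

>>> send_rows(steps=[[[0,0,25,0,0,0],[0,0,30,0,0,0],[0,1,25,0,0,0],[0,0,13,0,0,0],[0,0,7,0,0,0]]])

```text
time_s: 27.8
tool_pos: [0.6381, -0.0128, 0.0282]
tool_rot: [0.0, 0.657, 0.753, -0.0]
ft_force: [-0.1, -1.1, -1.4]
width: 0.336
```

>>> send_rows(steps=[[[0,0,1,0,0,0],[0,0,1,0,0,0],[0,0,0,0,0,0]]])

```text
time_s: 28.18
tool_pos: [0.6384, -0.0126, 0.0268]
tool_rot: [0.0, 0.657, 0.754, 0.0]
ft_force: [0.2, 0.1, -0.6]
width: 0.335
```

>>> send_rows(steps=[[[0,0,1,0,0,0],[0,0,0,0,0,0]]])

```text
time_s: 28.42
tool_pos: [0.6382, -0.0126, 0.0253]
tool_rot: [0.0, 0.657, 0.754, 0.0]
ft_force: [-0.7, 0.7, -1.2]
width: 0.336
```

>>> send_rows(steps=[[[0,0,1,0,0,0],[0,0,0,0,0,0]]])

```text
time_s: 28.68
tool_pos: [0.6384, -0.0126, 0.025]
tool_rot: [0.0, 0.657, 0.754, 0.0]
ft_force: [-3.8, 0.4, 5.7]
width: 0.338
```

>>> send_rows(steps=[[[0,0,0,0,0,0],[0,0,0,0,0,0],[0,0,0,0,0,0],[0,0,0,0,0,0]]], jaw=70)

```text
time_s: 29.18
tool_pos: [0.6382, -0.0126, 0.0242]
tool_rot: [-0.0, 0.657, 0.754, -0.0]
ft_force: [-1.1, -0.1, -0.1]
width: 0.7
```

>>> send_rows(steps=[[[0,0,-15,0,0,0],[0,0,-30,0,0,0],[0,0,-35,0,0,0],[0,0,-25,0,0,0]]])

```text
time_s: 29.68
tool_pos: [0.6386, -0.0127, 0.1322]
tool_rot: [0.001, 0.657, 0.754, 0.001]
ft_force: [0.2, -0.6, 0.1]
width: 0.704
```

```bash
python3 -c "
from h import *
plan((.433,.0965,.120),6)
"
```

```text
t 29.68 pos [ 0.6386 -0.0127  0.1322] rotvec left [0.002 0.    0.002] w 0.704 F [ 0.2 -0.6  0.1]
[23, -31, 2, 0.0, 0.0, 0.0]
[22, -32, 2, 0.0, 0.0, 0.0]
[23, -31, 2, 0.0, 0.0, 0.0]
[23, -32, 2, 0.0, 0.0, 0.0]
[22, -31, 2, 0.0, 0.0, 0.0]
[23, -32, 2, 0.0, 0.0, 0.0]
end [0.433  0.0965 0.1197]
```

>>> send_rows(steps=[[[14,-19,1,0,0,0],[23,-32,2,0,0,0],[28,-39,3,0,0,0],[28,-39,3,0,0,0],[25,-35,2,0,0,0]]])

```text
time_s: 30.3
tool_pos: [0.4584, 0.0827, 0.1192]
tool_rot: [0.0, 0.657, 0.754, 0.0]
ft_force: [0.3, 0.1, 1.4]
width: 0.7
```

>>> send_rows(steps=[[[13,-18,1,0,0,0],[5,-7,0,0,0,0],[0,0,0,0,0,0],[0,0,0,0,0,0]]])

```text
time_s: 30.8
tool_pos: [0.4333, 0.0962, 0.1175]
tool_rot: [0.0, 0.658, 0.753, 0.0]
ft_force: [0.3, -0.0, -0.6]
width: 0.7
```

```bash
python3 -c "
from h import *
plan((.433,.0965,.004),5)
est('obj_yellow_mid',(.6374,-.0125))
est('obj_red_mid',(.433,.0965))
chk('j',.6374,-.0125,.052)
"
```

```text
t 30.8 pos [0.4333 0.0962 0.1175] rotvec left [0.001 0.    0.002] w 0.7 F [ 0.3 -0.  -0.6]
[0, 0, 23, 0.0, 0.0, 0.0]
[0, 0, 22, 0.0, 0.0, 0.0]
[0, 0, 23, 0.0, 0.0, 0.0]
[0, 0, 23, 0.0, 0.0, 0.0]
[0, 0, 23, 0.0, 0.0, 0.0]
end [0.4333 0.0962 0.0035]
obj_yellow_mid top 3 [ 0.6363 -0.0105  0.0432]
obj_yellow_mid scene 3 [ 0.636  -0.0123  0.0444]
obj_red_mid top 0 
obj_red_mid scene 3 [0.4344 0.0989 0.0222]
```

View pics/j.png

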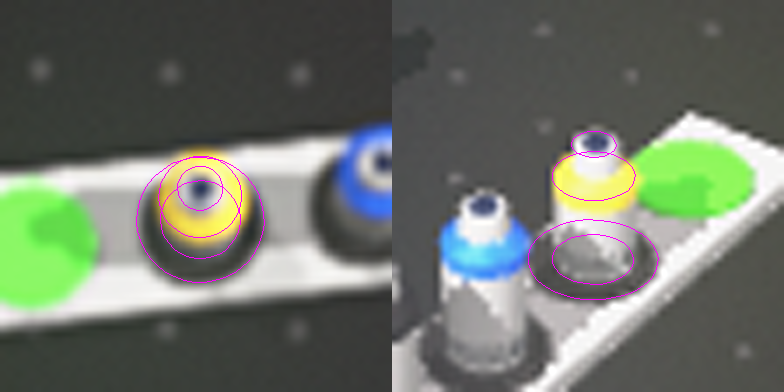

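Yellow is centred on the left inner pad. Red is last.

>>> send_rows(steps=[[[0,0,27,0,0,0],[0,0,30,0,0,0],[1,0,27,0,0,0],[0,0,19,0,0,0],[0,0,10,0,0,0]]])

```text
time_s: 32.72
tool_pos: [0.4321, 0.0974, 0.0034]
tool_rot: [-0.0, 0.657, 0.754, -0.0]
ft_force: [0.6, 0.6, -0.2]
width: 0.699
```

>>> send_rows(steps=[[[0,0,0,0,0,0],[0,0,0,0,0,0],[0,0,0,0,0,0],[0,0,0,0,0,0],[0,0,0,0,0,0]]], jaw=0, squeeze=25)

```text
time_s: 33.35
tool_pos: [0.4329, 0.0975, 0.0049]
tool_rot: [0.0, 0.657, 0.754, 0.0]
ft_force: [-1.8, -0.0, 7.6]
width: 0.337
```

>>> send_rows(steps=[[[0,0,-8,0,0,0],[0,0,-20,0,0,0],[0,0,-32,0,0,0],[0,0,-37,0,0,0],[0,0,-23,0,0,0]]], squeeze=35)

```text
time_s: 33.98
tool_pos: [0.4326, 0.0975, 0.1264]
tool_rot: [0.001, 0.657, 0.754, 0.001]
ft_force: [-0.8, -0.1, -1.1]
width: 0.338
```

```bash
python3 -c "
from h import *
plan((.6289,.0509,.120),6)
c='scene'
im=capture(c); u,v=proj(c,(.433,.097,.14))[0].astype(int)
cv2.imwrite('pics/k.png',cv2.resize(im[v-50:v+50,u-50:u+50],(500,500),interpolation=2))
"
```

```text
t 33.98 pos [0.4326 0.0975 0.1264] rotvec left [0.002 0.    0.002] w 0.338 F [-0.8 -0.1 -1.1]
[-12, 31, 1, 0.0, 0.0, 0.0]
[-12, 32, 1, 0.0, 0.0, 0.0]
[-12, 31, 1, 0.0, 0.0, 0.0]
[-13, 31, 1, 0.0, 0.0, 0.0]
[-12, 32, 2, 0.0, 0.0, 0.0]
[-12, 31, 1, 0.0, 0.0, 0.0]
end [0.6288 0.0507 0.1197]
```

View pics/k.png

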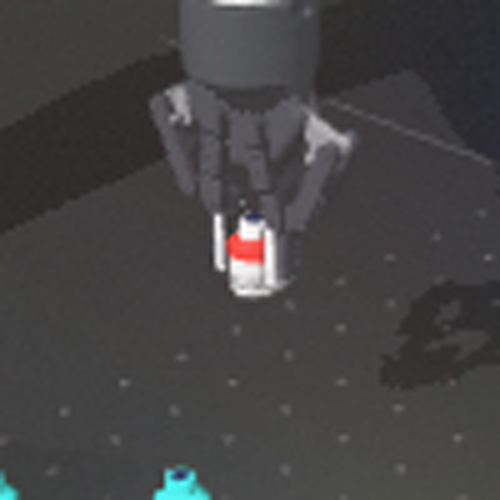

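>>> send_rows(steps=[[[-8,19,0,0,0,0],[-12,32,1,0,0,0],[-15,39,2,0,0,0],[-15,39,2,0,0,0],[-13,34,1,0,0,0]]])

```text
time_s: 34.65
tool_pos: [0.6035, 0.0567, 0.1179]
tool_rot: [-0.0, 0.657, 0.753, -0.0]
ft_force: [0.0, -0.3, -1.4]
width: 0.334
```

>>> send_rows(steps=[[[-7,18,1,0,0,0],[-3,7,0,0,0,0],[0,0,0,0,0,0],[0,0,0,0,0,0]]])

```text
time_s: 35.15
tool_pos: [0.628, 0.0509, 0.1174]
tool_rot: [-0.0, 0.657, 0.754, -0.0]
ft_force: [-0.8, 0.4, -0.5]
width: 0.333
```

```bash
python3 -c "
from h import *
plan((.6289,.0509,.024),5)"
```

```text
t 35.15 pos [0.628  0.0509 0.1174] rotvec left [-0.    -0.     0.003] w 0.333 F [-0.8  0.4 -0.5]
[0, 0, 19, 0.0, 0.0, 0.0]
[0, 0, 18, 0.0, 0.0, 0.0]
[0, 1, 19, 0.0, 0.0, 0.0]
[0, 0, 19, 0.0, 0.0, 0.0]
[0, 0, 18, 0.0, 0.0, 0.0]
end [0.6289 0.051  0.0244]
```

>>> send_rows(steps=[[[0,0,24,0,0,0],[0,0,27,0,0,0],[0,1,23,0,0,0],[0,0,12,0,0,0],[0,0,7,0,0,0]]])

```text
time_s: 35.78
tool_pos: [0.6294, 0.0509, 0.0243]
tool_rot: [0.0, 0.657, 0.754, 0.0]
ft_force: [0.7, -0.5, -0.7]
width: 0.33
```

>>> send_rows(steps=[[[0,0,1,0,0,0],[0,0,1,0,0,0],[0,0,0,0,0,0]]])

```text
time_s: 36.15
tool_pos: [0.6297, 0.0508, 0.0227]
tool_rot: [0.0, 0.657, 0.754, 0.0]
ft_force: [0.4, -0.0, -0.4]
width: 0.335
```

>>> send_rows(steps=[[[0,0,1,0,0,0],[0,0,0,0,0,0]]])

```text
time_s: 36.4
tool_pos: [0.6296, 0.0508, 0.0213]
tool_rot: [0.0, 0.657, 0.754, 0.0]
ft_force: [-0.4, -0.0, -0.6]
width: 0.336
```

>>> send_rows(steps=[[[0,0,1,0,0,0],[0,0,0,0,0,0]]])

```text
time_s: 36.65
tool_pos: [0.6297, 0.0508, 0.0211]
tool_rot: [0.0, 0.657, 0.754, 0.0]
ft_force: [-4.5, -0.5, 7.9]
width: 0.333
```

>>> send_rows(steps=[[[0,0,0,0,0,0],[0,0,0,0,0,0],[0,0,0,0,0,0],[0,0,0,0,0,0]]], jaw=70)

```text
time_s: 37.15
tool_pos: [0.6295, 0.0508, 0.0202]
tool_rot: [-0.0, 0.657, 0.754, -0.0]
ft_force: [0.6, -0.1, -0.3]
width: 0.699
```

>>> send_rows(steps=[[[0,0,-15,0,0,0],[0,0,-30,0,0,0],[0,0,-35,0,0,0],[0,0,-35,0,0,0]]])

```text
time_s: 37.65
tool_pos: [0.6296, 0.0508, 0.1376]
tool_rot: [0.0, 0.657, 0.754, 0.0]
ft_force: [0.5, -0.1, 0.2]
width: 0.702
```

>>> send_rows(steps=[[[10,-30,-10,0,0,0],[15,-40,-10,0,0,0],[20,-40,0,0,0,0],[20,-40,0,0,0,0],[0,0,0,0,0,0]]])

```text
time_s: 38.28
tool_pos: [0.4705, 0.0956, 0.1566]
tool_rot: [0.0, 0.657, 0.754, 0.0]
ft_force: [1.2, 0.2, 0.6]
width: 0.702
```

```bash
python3 -c "
from h import *
print(state()['tool_pos'],state()['time_s'])
for n,p in dict(red=(.6289,.0509),yellow=(.6374,-.0125),blue=(.6459,-.0759),black=(.6544,-.1393)).items(): est(f'obj_{n}_mid',p)
est('oil_mid',(.5386,.373)); est('tape_mid',(.5198,-.359))
o=[]
P=dict(red=(.6289,.0509,.042),yellow=(.6374,-.0125,.052),blue=(.6459,-.0759,.062),black=(.6544,-.1393,.072))
for c in('top','scene'):
    im=capture(c); u,v=proj(c,(.6417,-.0442,.04))[0].astype(int)
    cr=cv2.resize(im[v-66:v+66,u-66:u+66],None,fx=3,fy=3,interpolation=2); cr=cv2.resize(cr,(396,396))
    for x,y,h in P.values():
        for z,r in((.016,.024),(.016+h,.008)):
            q=((proj(c,disc(x,y,z,r))-(u-66,v-66)+.5)*3-.5).round().astype(int); cv2.polylines(cr,[q],True,(255,0,255),1)
    o.append(cr)
cv2.imwrite('pics/l.png',np.hstack(o))
"
```

```text
[0.47050432 0.09558533 0.15660367] 38.275
obj_red_mid top 2 [0.6264 0.047  0.0378]
obj_red_mid scene 3 [0.6324 0.0515 0.0369]
obj_yellow_mid top 3 [ 0.6383 -0.0128  0.0419]
obj_yellow_mid scene 3 [ 0.6384 -0.0116  0.0431]
obj_blue_mid top 3 [ 0.6433 -0.0762  0.0493]
obj_blue_mid scene 3 [ 0.6461 -0.0784  0.0437]
obj_black_mid top 3 [ 0.6513 -0.1358  0.0523]
obj_black_mid scene 3 [ 0.6537 -0.1393  0.0545]
oil_mid top 2 [0.5406 0.3737 0.0365]
oil_mid scene 3 [0.5378 0.374  0.0357]
tape_mid top 3 [ 0.5184 -0.3596  0.0117]
tape_mid scene 3 [ 0.5183 -0.3581  0.0092]
```

View pics/l.png

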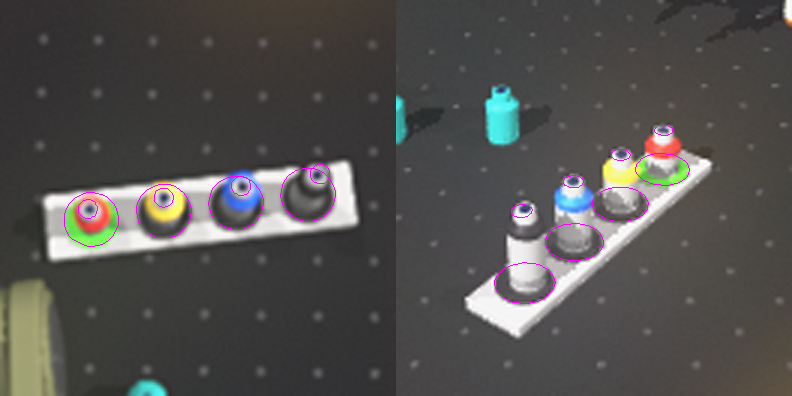

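All four stand upright and centred on their pads, with their tops inside the predicted circles in both views. The bottle and the tape haven't moved. I'm handing the job in.

```bash
python3 -c "
from plant import *
print(finish_job(), state()['time_s'])"
```

```text
the job is handed in; nothing more can be done
the job is handed in; nothing more can be done
```

All four objectives stand on the rail in order of height: red on the green pad, then yellow, blue, and black on the black end pad. I placed blue, black, yellow and red in that order. Each was lowered in 1 mm steps until the wrist force showed contact, then released. The job was handed in at about 40 s of the 102 s allowed.

- **Placement:** In the last overlay, the objective tops and the pads lie on their predicted outlines in both camera views. Each objective looks upright and within about 2–3 mm of its pad's centre, against the 10 mm allowed.
- **Bystanders:** The oil bottle and the tape measured within about 2–3 mm of where they started, which is within measurement noise. The gripper was clear of everything at the end.
- **Disagreement:** The detector's final estimates differed between the two cameras by up to about 7 mm for red and about 4 mm for black. Against the pad centres, the largest offset was about 5 mm, for both red and black in the top view. The image overlay did not show offsets that large.
- **Contact force:** Blue was pressed onto its pad with about 14 N before I backed off 1 mm and released it. The other three touched down at about 5–8 N.

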